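Roll the edge capping home on a shelf divider

TASK

The chipboard shelf divider standing on edge in the low stand has six push-fit sections of aluminium edge capping loosely set along its top. Take the hand roller from its holder and roll it firmly along the capping, from the end with the stop post to the other end, so that the sections are pressed fully home one after the other, never pressing with more than 25 N and touching the work with nothing but the roller. Then stand the roller upright in its holder again, let go, and leave the other things where they are.

Things in the scene. Friction and masses are not known exactly. Their poses are not given: they have to be found in the camera images.
- stand: Fixed steel stand, base plate 100 x 270 x 8 mm; a fixed chipboard divider (18 mm thick, 240 mm long) stands on edge in it along the stand's own y, its top edge about 85 mm or more above the bench. Origin: under the base plate's centre, on the bench; z up. The -y end has the stop post (blue, 34 mm wide, round top, 64 mm above the bench); the +y end is plain.
- strip_start (a point): Point 89 mm above the bench, at the stop-post end of the 240 mm capping strip, in the middle of its width. The top of the capping when home lies 0 to 12 mm above this level, as the divider stands on packers of unknown thickness, and higher again along the way (see strip_end). The capping is 26 mm wide, 4 mm thick, flat on top, in six 40 mm sections in a row.
- strip_end (a point): The same at the plain end, 240 mm from strip_start along the stand's +y, 89 mm above the bench. The old divider's top edge is bowed: between the ends it rises by several mm (under 8) and falls again, with slopes under 6 degrees. No reading shows packing or bow: the true height must be felt or seen. It does not give under load.
- cap0 (a joint): Height (m) by which capping section 0 (counted from the stop post; its centre 20 mm from strip_start) stands proud of the divider: 0 is fully home, at the start 0.004 to 0.0065. It slides down against stiff friction of 5 to 8 N, stays where it is left, and stops hard at 0; home means under 0.0015.
- cap1 (a joint): Height (m) by which capping section 1 (counted from the stop post; its centre 60 mm from strip_start) stands proud of the divider: 0 is fully home, at the start 0.004 to 0.0065. It slides down against stiff friction of 5 to 8 N, stays where it is left, and stops hard at 0; home means under 0.0015.
- cap2 (a joint): Height (m) by which capping section 2 (counted from the stop post; its centre 100 mm from strip_start) stands proud of the divider: 0 is fully home, at the start 0.004 to 0.0065. It slides down against stiff friction of 5 to 8 N, stays where it is left, and stops hard at 0; home means under 0.0015.
- cap3 (a joint): Height (m) by which capping section 3 (counted from the stop post; its centre 140 mm from strip_start) stands proud of the divider: 0 is fully home, at the start 0.004 to 0.0065. It slides down against stiff friction of 5 to 8 N, stays where it is left, and stops hard at 0; home means under 0.0015.
- cap4 (a joint): Height (m) by which capping section 4 (counted from the stop post; its centre 180 mm from strip_start) stands proud of the divider: 0 is fully home, at the start 0.004 to 0.0065. It slides down against stiff friction of 5 to 8 N, stays where it is left, and stops hard at 0; home means under 0.0015.
- cap5 (a joint): Height (m) by which capping section 5 (counted from the stop post; its centre 220 mm from strip_start) stands proud of the divider: 0 is fully home, at the start 0.004 to 0.0065. It slides down against stiff friction of 5 to 8 N, stays where it is left, and stops hard at 0; home means under 0.0015.
- roller_grip (a point): Centre of the hand roller's upright wooden handle: 36 mm along the roller's x (rolling direction, either way), 28 mm along its y (wheel axle), 64 mm tall (z). The free-turning rubber wheel (40 mm diameter, 26 mm wide) has its axle 62 mm and its lowest point 82 mm below. A level steel plate, 70 x 60 mm, has its top 32 mm and its underside 38 mm below. 0.36 kg. Gripped with 60 N or more it holds.
- roller: The same hand roller; origin at the lowest point of its wheel, 82 mm below roller_grip, same axes.
- rollwheel (a joint): Angle (rad) that the roller's wheel has turned, positive or negative; 0 at the start. Rolling the whole strip turns it about 12 rad.
- holder_seat (a point): Centre of the mouth of the roller's holder, 50 mm above the bench: a fixed open steel box, opening 56 (x) x 46 (y) mm, walls 6 mm, base 90 x 76 mm. Wheel and fork (36 mm wide in y) hang inside and the roller's plate rests on the rim: roller_grip is then 38 mm above this point. The roller starts so, within 4 mm of centre, axes parallel; a half turn about z is as good.
- bin: Small open blue plastic picking bin, 110 x 90 x 55 mm, loose. Origin under its centre. To be left alone.
- carton: Closed cardboard carton, 100 x 130 x 70 mm, loose. Origin under its centre. To be left alone.
- tape: Roll of paper tape, 96 mm outside diameter, 45 mm tall, lying flat, loose. Origin under its centre. To be left alone.
- fitting: Brass pipe fitting, 36 mm diameter, 45 mm tall, standing, loose. Origin under its centre. To be left alone.

How it is judged:
By the outcome, as a careful person would: the job done as asked, in the order asked, and still so for the second after the job is handed in, with the robot touching nothing.
It also fails if it takes over 72 s, if anything falls off the work surface, if the arm or the gripper's body presses on something with over 40 N, if the wrist force passes 120 N, or if a joint passes its speed limit or range.

ROBOT

A 7-joint arm with a two-finger parallel gripper is mounted at the origin on the work surface. World frame = base frame: x ahead of the robot, y to its left, z up, the work surface at z = 0. Lengths are in m, angles in degrees, forces in N, time in s.
With the tool pointing down it reaches from about 0.35 to 0.775 m from the base axis. Payload 3.1 kg.
Tool frame: the origin (TCP) lies on the centre line of the jaws, within the pads' length; the fingertips stand 17 mm ahead of it and the grasp point (between the pads) lies 2 mm behind it (robot.tip_reach is the distance from the TCP to the fingertips, in m); z points along the fingers, y is the line along which they close (so a half turn about z gives the same grasp; the last joint's range is limited). The gripper opens to 85 mm and grips with 20 to 120 N. Pads are 22 mm wide; open, the fingers measure 114 mm over their backs; the gripper's body (76 mm by 85 mm) begins 54 mm behind the grasp point. The pads swing forward as they close: fully open they stand 13 mm farther back than shut.
Start: joints at [-73.551, 17.813, 0.802, 86.603, -0.252, 75.585, -1.558], TCP at [0.178, 0.521, 0.248] pointing down, gripper open.
Joint ranges: [-154.91, 154.91], [-16.99, 109.72], [-72.82, 74.43], [7.12, 147.25], [-82.49, 262.49], [11.32, 116.49], [-174.64, 174.64]. Speed limits (degrees/s): [159.86, 159.86, 180, 180, 180, 180, 180].

INTERFACE

Orientations are given as [roll, pitch, yaw] about the fixed x, y, z axes, in that order (R = Rz(yaw) Ry(pitch) Rx(roll)).
In Python, from station import robot, fingers, vision, workorder, recognise gives the robot as it stands. Calls block until the motion is done:
- robot.move_to(position, orientation): joint-space move of the TCP to a pose.
- robot.line_to(position, orientation=None, velocity=0.15, f_stop=None): straight line of the TCP; orientation=None keeps the orientation; velocity is the mean speed in m/s. With f_stop (N) it stops when the force on the tool has changed by that much, and returns True; else False.
- robot.move_j(angles): joint-space move.
- fingers.gripper_to(opening, force=None): opening from 0.0 (shut) to 1.0 (fully open); force is the grip in N (None keeps the last); returns when the fingers have stopped.
- robot.pause(seconds).
- robot.inverse_kinematics(position, orientation): joint angles nearest the present ones, or None.
- vision.grab_frame(name): name is "scene" or "top" or "wrist"; returns the picture (384x512x3 uint8, red, green, blue); there is no depth.
- vision.calibration(name): a dict with "mtx" (3x3 intrinsics, pixels), "extrinsics" (4x4, takes a point from world to camera coordinates); the wrist camera has in their place "T_tool_cam" (4x4, takes a point from camera to tool coordinates, whose origin is the TCP and whose axes are the flange's). Camera axes: x right, y up, looking along -z (the intrinsics and any distortion apply to the point x, -y, -z); pixel columns grow to the right and rows downward; lengths in m; the calibration is good to about 2 mm. A picture is of the moment at which its call begins: read the wrist's pose just before it. calibration takes no time and is no camera call.
A pose or a line that the arm cannot do raises robot.PlanningError and nothing moves.
- workorder.close_job(): hands the job in; it is judged then, once.
Trained networks look in the newest picture that a camera, given by its name, has taken for a name from the list of things; names that differ only in an ending like _2 or _b are one class to them, and where a whole thing is asked for, a point or a joint stands for the part that bears it (a point fixed in the world has none). Each returns a list of dicts, best first, with "p" (0 to 1); they miss things now and then, are a little off and sometimes report something else, mostly with a low value. They report only what shows in the picture. A call takes as long as a camera call.
- recognise(label, camera): "rect" ([centre column, centre row, width, height] in pixels, round what is visible of it).
Readings, each from a call of its own:
- robot.current_time_s(): time.
- robot.current_joint_positions(): joint angles.
- robot.current_dq(): joint speeds.
- robot.current_joint_torque(): joint torques, N m.
- robot.current_tool_pos(): TCP position.
- robot.current_eef_rot(): TCP orientation.
- robot.current_contact_force(): force on the tool from outside, world axes, zero at the start.
- robot.current_torque(): the same for the moment, N m.
- robot.current_finger_gap(): opening from 0.0 (shut) to 1.0 (fully open).
- robot.current_gripper_force(): force on a finger pad.
Only numpy, scipy, OpenCV 4.12 (cv2) and the standard library are available. Lean on these libraries where they do the work, as an engineer would, in place of code of your own. Each camera call takes 0.05 s, during which the arm holds its last target. There are 200 camera calls.

## Working session

There is one attempt and no reset: what is moved stays moved. The work goes in short steps, each a Python script; the robot and the scene stay as the last script left them, time stands still between calls to the robot, and variables do not carry over. Pictures are saved under pics/ and viewed, at most 10 in all, crops included, and the job is handed in when it is done.

```bash
mkdir -p pics; ls; python3 - <<'E'
from station import robot, fingers, vision, workorder, recognise
import cv2, numpy as np
ims=[]
for n in ["scene","top"]:
    im=vision.grab_frame(n); cv2.imwrite(f"pics/{n}0.png",im[:,:,::-1]); ims.append(im)
    for l in ["stand","roller","roller_grip","holder_seat","bin","carton","tape","fitting","cap0","cap5"]:
        r=recognise(l,n)
        print(n,l,[(np.round(d["rect"]).tolist(),round(d["p"],2)) for d in r[:3]])
    c=vision.calibration(n); print({k:np.round(v,4).tolist() for k,v in c.items() if hasattr(v,'shape') or isinstance(v,list)}, c.keys())
print(vision.calibration("wrist"))
print(robot.current_time_s(),robot.current_tool_pos(),robot.current_eef_rot(),robot.current_contact_force())
E
```

```text
pics
scene stand [([273.0, 209.0, 117.0, 40.0], 0.85)]
scene roller [([155.0, 144.0, 31.0, 34.0], 0.58)]
scene roller_grip [([155.0, 143.0, 30.0, 36.0], 0.71), ([319.0, 170.0, 16.0, 12.0], 0.71)]
scene holder_seat [([155.0, 166.0, 37.0, 26.0], 0.67), ([319.0, 170.0, 15.0, 16.0], 0.61)]
scene bin [([366.0, 151.0, 50.0, 42.0], 0.63), ([267.0, 177.0, 18.0, 12.0], 0.18)]
scene carton [([385.0, 218.0, 64.0, 61.0], 0.85), ([127.0, 235.0, 13.0, 20.0], 0.62)]
scene tape [([286.0, 262.0, 44.0, 48.0], 0.85)]
scene fitting [([126.0, 237.0, 17.0, 20.0], 0.75)]
scene cap0 [([320.0, 172.0, 14.0, 13.0], 0.73), ([251.0, 181.0, 15.0, 11.0], 0.67), ([156.0, 165.0, 35.0, 29.0], 0.61)]
scene cap5 [([320.0, 172.0, 14.0, 13.0], 0.73), ([251.0, 181.0, 15.0, 11.0], 0.67), ([156.0, 165.0, 35.0, 29.0], 0.61)]
{'mtx': [[462.9763, 0.0, 255.5762], [0.0, 462.9763, 185.4159], [0.0, 0.0, 1.0]], 'extrinsics': [[-0.0113, 0.9999, -0.0077, 0.0192], [-0.6971, -0.0024, 0.717, 0.3687], [0.7169, 0.0135, 0.6971, -1.576], [0.0, 0.0, 0.0, 1.0]]} dict_keys(['mtx', 'extrinsics'])
top stand [([246.0, 211.0, 112.0, 65.0], 0.88), 
[... 885 characters left out ...]
, [0.0, 0.0, 0.0, 1.0]]} dict_keys(['mtx', 'extrinsics'])
{'mtx': array([[343.33699312,   0.        , 252.28769607],
       [  0.        , 343.33699312, 197.30235502],
       [  0.        ,   0.        ,   1.        ]]), 'T_tool_cam': array([[ 1.89995313e-04,  9.46648233e-01,  3.22268657e-01,
         8.36483988e-02],
       [ 9.99999912e-01, -5.93868219e-05, -4.15109766e-04,
        -9.24476973e-04],
       [-3.73824415e-04,  3.22268707e-01, -9.46648161e-01,
        -1.25748682e-01],
       [ 0.00000000e+00,  0.00000000e+00,  0.00000000e+00,
         1.00000000e+00]])}
1.1 [0.17757929 0.52057265 0.24830865] [1.79996406e+02 1.39246584e-03 1.61164074e+02] [ 0.6084739   0.36640318 -0.27283142]
```

```bash
python3 - <<'E'
import cv2, numpy as np
t=cv2.imread("pics/top0.png")[110:320,110:410]; s=cv2.imread("pics/scene0.png")[110:300,100:430]
cv2.imwrite("pics/t0.png",cv2.resize(t,None,fx=2.66,fy=2.66,interpolation=2))
cv2.imwrite("pics/s0.png",cv2.resize(s,None,fx=2.4,fy=2.4,interpolation=2))
E
```

```text
(no output)
```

View pics/t0.png

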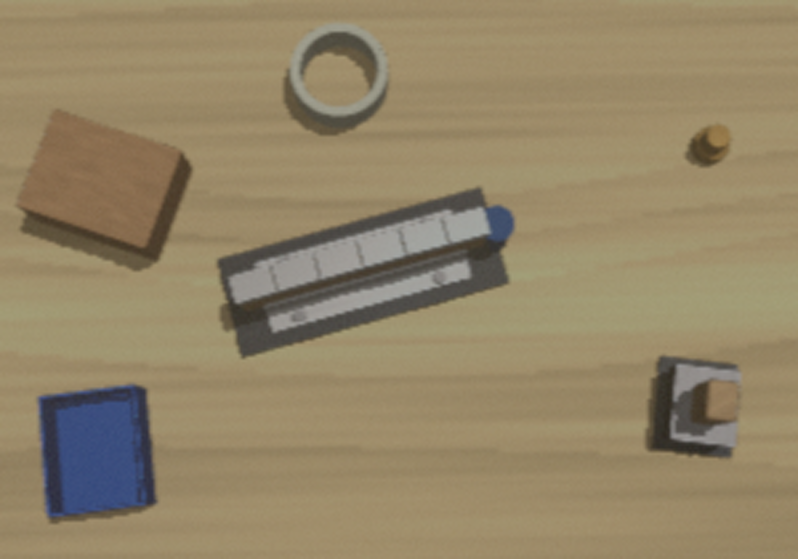

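View pics/s0.png

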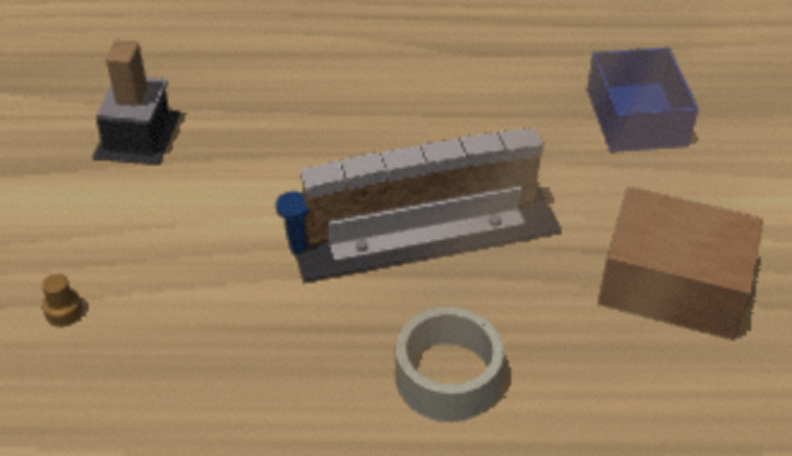

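The top view (crop, 2.66×) shows the base plate corners at (219,260), (480,188), (508,282), (241,356), the blue post on the right at (500,224), and the roller's plate at about (705,405) with the handle top at (722,400). The scene view agrees.

```bash
cat > h.py <<'E'
from station import robot, fingers, vision, workorder, recognise
import cv2, numpy as np
from scipy.spatial.transform import Rotation as R
def wristT():
    T=np.eye(4); T[:3,3]=robot.current_tool_pos(); T[:3,:3]=R.from_euler('xyz',robot.current_eef_rot(),degrees=True).as_matrix()
    return T@vision.calibration("wrist")["T_tool_cam"]
def camT(n): return np.linalg.inv(vision.calibration(n)["extrinsics"])
def back(n,T,uv,z):
    K=vision.calibration(n)["mtx"]; uv=np.atleast_2d(np.array(uv,float)); 
    d=np.c_[(uv[:,0]-K[0,2])/K[0,0],-(uv[:,1]-K[1,2])/K[1,1],-np.ones(len(uv))]@T[:3,:3].T
    o=T[:3,3]; return o+d*((z-o[2])/d[:,2])[:,None]
def proj(n,T,P):
    K=vision.calibration(n)["mtx"]; p=(np.atleast_2d(P)-T[:3,3])@T[:3,:3]
    return np.c_[K[0,2]+K[0,0]*p[:,0]/-p[:,2],K[1,2]-K[1,1]*p[:,1]/-p[:,2]]
E
python3 - <<'E'
from h import *
T=camT("top"); f=lambda L:np.array(L)/2.66+110-.3
np.set_printoptions(precision=4,suppress=True)
c=back("top",T,f([(219,260),(480,188),(508,282),(241,356)]),.008);print(c,c.mean(0))
print([np.linalg.norm(c[i]-c[i-1]) for i in range(4)])
a=(c[1]+c[2]-c[0]-c[3])/2; print("plate ctr->post yaw",np.degrees(np.arctan2(a[1],a[0])))
s=back("top",T,f([(488,224),(232,290)]),.1);print("strip ends",s,np.linalg.norm(s[0]-s[1]))
print("postcap",back("top",T,f([(500,224)]),.064))
p=back("top",T,f([(675,363),(738,368),(735,446),(670,443)]),.056);print("plate",p,p.mean(0),[np.linalg.norm(p[i]-p[i-1]) for i in range(4)])
g=back("top",T,f([(708,380),(739,382),(738,422),(706,421)]),.12);print("handle",g,g.mean(0),[np.linalg.norm(g[i]-g[i-1]) for i in range(4)])
E
```

```text
[[ 0.6033  0.1756  0.008 ]
 [ 0.6712 -0.0812  0.008 ]
 [ 0.5769 -0.1059  0.008 ]
 [ 0.5091  0.1535  0.008 ]] [0.5901 0.0355 0.008 ]
[np.float64(0.09679518231768326), np.float64(0.2656524520616925), np.float64(0.09747273457677524), np.float64(0.2680516625517081)]
plate ctr->post yaw -75.2630671045261
strip ends [[ 0.6161 -0.0815  0.1   ]
 [ 0.5593  0.1505  0.1   ]] 0.23880381941179524
postcap [[ 0.6232 -0.0953  0.064 ]]
plate [[ 0.4911 -0.2536  0.056 ]
 [ 0.4855 -0.3115  0.056 ]
 [ 0.4145 -0.3042  0.056 ]
 [ 0.4182 -0.245   0.056 ]] [ 0.4523 -0.2786  0.056 ] [np.float64(0.07346966997253691), np.float64(0.05817252247078792), np.float64(0.07144878439134449), np.float64(0.05930240690222862)]
handle [[ 0.47   -0.2679  0.12  ]
 [ 0.4678 -0.2948  0.12  ]
 [ 0.4333 -0.2916  0.12  ]
 [ 0.4346 -0.264   0.12  ]] [ 0.4514 -0.2796  0.12  ] [np.float64(0.035606573807663924), np.float64(0.026996375948934264), np.float64(0.03466697473181822), np.float64(0.02770361593737323)]
```

```bash
python3 - <<'E'
from h import *
np.set_printoptions(precision=2,suppress=True)
u=np.array([np.cos(np.radians(104.74)),np.sin(np.radians(104.74))])
A=np.array([.6161,-.0815])
for off in (0,180):
    for nm,p,y in [("roll",[.452,-.279,.09],-6.5),("rollhi",[.452,-.279,.25],-6.5),("s0",[*(A+u*.004),.18],-75.3),("s1",[*(A+u*.236),.18],-75.3),("s0h",[*(A+u*.004),.25],-75.3)]:
        q=robot.inverse_kinematics(p,[180,0,(y+off+180)%360-180]); print(off,nm,None if q is None else np.array(q))
E
```

```text
0 roll [ -3.23  29.47  44.98 103.14 -24.35  57.53 -45.06]
0 rollhi [  1.34  17.51  37.05  90.44 -10.78  75.68 -56.72]
0 s0 [ -31.73   41.44   64.4    82.48  -37.4    79.31 -131.54]
0 s1 [ -57.9    35.74   64.52   90.29  -33.05   75.21 -154.19]
0 s0h [ -30.8    37.72   64.42   75.98  -33.57   86.3  -134.82]
180 roll [-13.93  37.59  63.53 103.47 -37.67  63.32 146.54]
180 rollhi [ -9.75  20.9   53.37  90.79 -17.09  76.95 129.21]
180 s0 [-23.6   34.32  46.65  82.18 -25.21  74.27  39.55]
180 s1 [-39.48  25.47  32.34  89.64 -14.26  69.05  10.17]
180 s0h [-24.45  32.25  49.7   75.73 -24.22  82.76  38.42]
```

```bash
python3 - <<'E'
from h import *
np.set_printoptions(precision=4,suppress=True)
robot.move_to([.452,-.279,.27],[180,0,173.5])
T=wristT(); im=vision.grab_frame("wrist")
print(robot.current_time_s(),robot.current_tool_pos(),robot.current_joint_positions())
np.save("T1.npy",T)
im=im[:,:,::-1].copy()
# predicted overlays
r=R.from_euler('z',-6.5,degrees=True).as_matrix()
for z,a,b in [(.12,18,14),(.056,35,30)]:
    P=np.array([[i*a/1000,j*b/1000,0] for i,j in [(1,1),(1,-1),(-1,-1),(-1,1)]])@r.T+[.452,-.279,z]
    q=proj("wrist",T,P); print(q)
    cv2.polylines(im,[np.int32(q.round())],True,(0,0,255),1)
cv2.imwrite("pics/w1.png",cv2.resize(im,(800,600)))
E
```

```text
4.1167 [ 0.4526 -0.278   0.2699] [  5.4217  16.1523  31.3687  88.2144  -8.5366  78.0402 121.1704]
[[267.9153 205.5332]
 [235.1643 205.4704]
 [234.5606 164.302 ]
 [268.6596 164.3732]]
[[280.2372 199.7202]
 [222.9499 199.609 ]
 [221.1501 132.2513]
 [282.2725 132.387 ]]
```

View pics/w1.png

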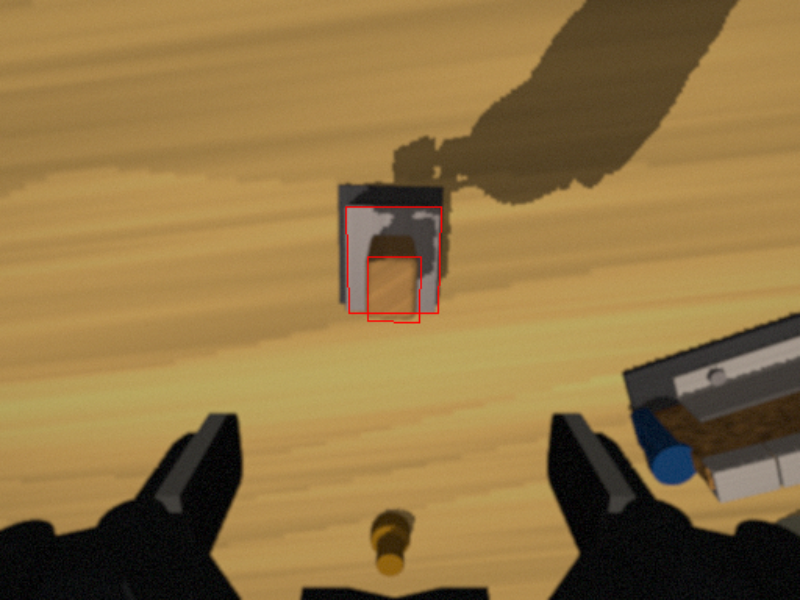

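The overlay matches the handle top (368–420, 257–322) and the plate within about 1 px, so I'll grasp there and then look at the strip from close by.

```bash
python3 - <<'E'
from h import *
np.set_printoptions(precision=4,suppress=True)
O=[180,0,173.5]
robot.line_to([.452,-.279,.088],O,velocity=.12)
fingers.gripper_to(0.0,force=110)
print(robot.current_finger_gap()*85,robot.current_gripper_force(),robot.current_tool_pos(),robot.current_eef_rot(),robot.current_contact_force())
np.save("grasp.npy",np.r_[robot.current_tool_pos(),robot.current_eef_rot()])
robot.line_to([.452,-.279,.25],O,velocity=.12)
print(robot.current_finger_gap()*85,robot.current_contact_force(),robot.current_time_s())
u=np.array([np.cos(np.radians(104.3)),np.sin(np.radians(104.3))]); A=np.array([.618,-.081])
robot.move_to([*(A+u*.01),.26],[180,0,104.5])
T=wristT(); im=vision.grab_frame("wrist"); np.save("T2.npy",T); cv2.imwrite("pics/w2raw.png",im[:,:,::-1])
print(robot.current_contact_force(),robot.current_time_s(),robot.current_tool_pos(),robot.current_joint_positions())
im=im[:,:,::-1].copy()
cv2.imwrite("pics/w2.png",cv2.resize(im,(800,600)))
n=np.array([u[1],-u[0]])
P=[[*(A+u*s+n*w),.105] for s,w in [(0,-.013),(0,.013),(.24,.013),(.24,-.013)]]
print(proj("wrist",T,P)*800/512)
E
```

```text
26.674094443253004 108.48946452140808 [ 0.4523 -0.2793  0.0884] [-179.9809    0.0499  173.4892] [0.1732 0.1324 2.3208]
26.71868954773354 [ 0.1353 -0.4792 -3.0879] 7.85
[-0.6693 -1.2094 -2.6653] 9.2917 [ 0.615 -0.073  0.26 ] [-17.8185  28.7431  36.726   74.4793 -16.8137  82.1477  32.1261]
[[ 374.1122  301.131 ]
 [ 421.4015  301.2395]
 [ 432.5021 -261.3577]
 [ 368.4025 -261.5587]]
```

View pics/w2.png

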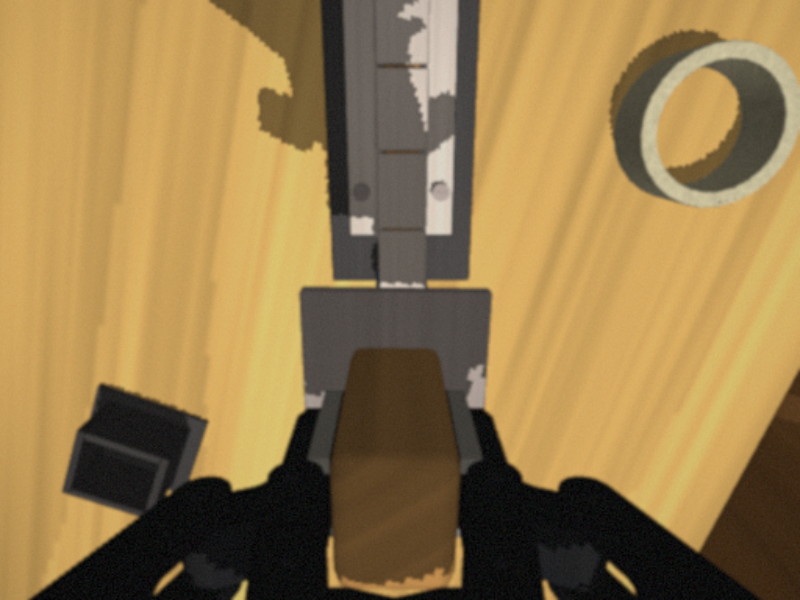

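The strip centre line runs at columns 402.5 (row 230) to 401.5 (row 66), and the section joints are at rows 230, 151 and 66. That puts it about 2 mm to the +n side of my guess and on the base-plate centre line, so I use centre (0.5901, 0.0355) with heading 104.74°. Next I press on section 0.

```bash
cat >> h.py <<'E'
Y=104.74; u=np.array([np.cos(np.radians(Y)),np.sin(np.radians(Y))]); S0=np.array([.5901,.0355])-.12*u
def at(s,z): return [*(S0+u*s),z]
OR=[180,0,Y]
E
python3 - <<'E'
from h import *
np.set_printoptions(precision=4,suppress=True)
robot.line_to(at(.005,.205),OR,velocity=.1)
robot.pause(.3)
F0=np.mean([robot.current_contact_force() for _ in range(10)],0); np.save("F0.npy",F0)
print("tare",F0,robot.current_tool_pos())
t=robot.current_time_s()
hit=robot.line_to(at(.005,.165),velocity=.012,f_stop=13)
print(hit,robot.current_contact_force()-F0,robot.current_tool_pos(),robot.current_time_s()-t)
robot.pause(.1);z=robot.current_tool_pos()[2]
for _ in range(2): 
    robot.line_to(at(.005,z+.0003),velocity=.02); z+=.0003
    print(z,robot.current_contact_force()-F0,robot.current_tool_pos(),robot.current_time_s())
E
```

```text
tare [ 0.5454  0.6199 -3.584 ] [ 0.6197 -0.0757  0.2056]
True [-0.0599 -0.9219  6.6664] [ 0.6196 -0.0769  0.1716] 2.5083
0.17188797886443635 [-0.3697 -0.3383  5.7895] [ 0.6195 -0.0754  0.1718] 13.15
0.17218797886443635 [-0.154  -0.2966  3.5806] [ 0.6194 -0.0754  0.1718] 13.4
```

```bash
cat > roll.py <<'E'
from h import *
import sys
F0=np.load("F0.npy"); send=float(sys.argv[1])
k=7000.; Ft=13.5
def st():
    p=np.array(robot.current_tool_pos()); F=np.mean([robot.current_contact_force() for _ in range(3)],0)-F0
    return (p[:2]-S0)@u,p[2],F
s,z,F=st()
zc=z-F[2]/k; slope=0.; zs=[(s,z)]
for _ in range(3):   # build up the press
    zc-=np.clip((Ft-F[2])/k,-.0008,.0008)*.8
    robot.line_to(at(s,zc),velocity=.02); _,z,F=st(); print("press",round(z*1e3,2),round(zc*1e3,2),F.round(1))
sc=s
while sc<send-1e-4:
    d=min(.005,send-sc); sc+=d
    zc+=slope*d+np.clip((F[2]-Ft)/k,-.0008,.0012)*.6
    hit=robot.line_to(at(sc,zc),velocity=.025,f_stop=9)
    s,z,F=st(); zs.append((s,z))
    print(f"{s*1e3:.1f} z{z*1e3:.2f} zc{zc*1e3:.2f} F{F.round(1)} {'HIT' if hit else ''}")
    if hit: sc=s; zc=z-F[2]/k
    if len(zs)>4: slope=float(np.clip(np.polyfit(*np.array(zs[-4:]).T,1)[0],-.1,.1))*.8
    if F[2]>21 or F[2]<-3: print("abort"); break
print(robot.current_time_s(),robot.current_finger_gap()*85)
E
python3 roll.py .03
```

```text
press 171.58 170.67 [-1.7 -1.4  9.3]
press 171.54 170.2 [-1.9 -1.9 10.6]
press 171.5 169.86 [-1.7 -2.  11.4]
8.9 z171.85 zc169.68 F[-2.3 -1.6 13.1] 
13.6 z172.18 zc169.65 F[-1.7 -2.2 13.5] 
18.4 z172.51 zc169.64 F[-3.  -1.6 15.8] 
23.3 z172.87 zc169.84 F[-2.4 -1.4 15.9] 
25.4 z173.03 zc170.31 F[-0.3 -5.  13. ] 
15.8917 26.97456376723239
```

```bash
python3 roll.py .236
```

```text
press 172.95 171.11 [-1.3 -2.5 11.1]
press 172.93 170.84 [-1.3 -2.6 11.5]
press 172.92 170.61 [-2.4 -1.9 13.2]
25.5 z173.09 zc170.59 F[ 0.7 -5.2 12.7] 
27.8 z173.28 zc170.51 F[ 1.1 -8.2 11.1] 
35.4 z173.78 zc170.31 F[-1.7 -4.1 16.3] 
42.8 z174.11 zc170.54 F[-2.8 -2.7 17.3] 
48.5 z174.47 zc171.10 F[-1.9 -1.9 16.6] 
53.7 z174.81 zc171.59 F[-2.4 -2.5 16.6] 
58.9 z175.13 zc172.09 F[-2.5 -2.  15.8] 
64.0 z175.38 zc172.54 F[-2.  -1.5 14.7] 
67.1 z175.58 zc172.87 F[ 0.1 -3.  13. ] 
70.3 z175.76 zc173.06 F[ 0.  -5.4 11.3] 
77.4 z176.12 zc173.09 F[-1.8 -3.5 15. ] 
84.1 z176.30 zc173.44 F[-1.6 -1.4 15.1] 
89.6 z176.49 zc173.74 F[-1.4 -0.9 15.6] 
94.8 z176.65 zc174.07 F[-2.  -1.1 14.1] 
99.8 z176.79 zc174.25 F[-0.9 -0.5 14.1] 
104.9 z176.90 zc174.42 F[-2.  -0.7 14.3] 
107.6 z176.99 zc174.60 F[ 0.5 -2.9 11.9] 
109.8 z177.12 zc174.57 F[ 1.9 -6.  11.2] 
117.6 z177.27 zc174.50 F[-1.4 -2.9 14. ] 
125.1 z177.22 zc174.66 F[-1.2 -0.8 14.3] 
130.5 z177.14 zc174.77 F[-0.4  0.1 13.5] 
135.6 z177.06 zc174.77 F[-1.6 -0.6 12.9] 
140.6 z176.95 zc174.67 F[-1.1 -1.3 13.5] 
145.7 z176.83 zc174.61 F[-1.1  0.4 13.1] 
147.6 z176.88 zc174.49 F[-0.1 -2.9 11.7] 
149.4 z176.87 zc174.26 F[ 2.1 -7.9 11.7] 
157.6 z176.64 zc174.07 F[ 0.1 -2.6 12.6] 
165.6 z176.32 zc173.92 F[-1.3 -0.2 13.1] 
171.1 z176.07 zc173.76 F[-1.   0.1 14.5] 
176.1 z175.89 zc173.70 F[ 0.3 -0.5 12.6] 
181.1 z175.62 zc173.45 F[-0.2 -0.4 12.1] 
186.2 z175.35 zc173.16 F[ 0.1  0.8 12.1] 
188.2 z175.30 zc172.85 F[ 1.3 -2.3 12.7] 
190.4 z175.20 zc172.58 F[ 1.8 -6.1 11.6] 
198.7 z174.71 zc172.23 F[ 0.7 -1.1 13.1] 
206.1 z174.19 zc171.98 F[ 0.3  0.4 11.2] 
211.5 z173.80 zc171.54 F[-1.3  0.9 12.1] 
216.5 z173.45 zc171.15 F[-0.4  0.4 11.8] 
221.5 z173.05 zc170.73 F[-0.5  0.7 12. ] 
226.6 z172.69 zc170.30 F[-0.2 -0.2 12.2] 
231.6 z172.31 zc169.89 F[-0.   0.6 12.7] 
236.6 z171.90 zc169.52 F[ 0.6  0.1 12.1] 
236.8 z171.84 zc169.37 F[ 0.5  0.3 12.8] 
31.725 26.566215204345454
```

The profile is a smooth bow of about 5.7 mm with no steps, so every section is home. I'll lift off and go back above the holder.

```bash
python3 - <<'E'
from h import *
g=np.load("grasp.npy")
robot.line_to(at(.2368,.26),OR,velocity=.12)
robot.move_to([g[0],g[1],.25],[180,0,173.49])
T=wristT(); im=vision.grab_frame("wrist")[:,:,::-1].copy()
print(robot.current_tool_pos(),robot.current_eef_rot(),robot.current_contact_force(),robot.current_time_s())
cv2.imwrite("pics/w3.png",cv2.resize(im,(800,600)))
n="scene"; sc=vision.grab_frame(n)[:,:,::-1]; cv2.imwrite("pics/s3.png",cv2.resize(sc[60:260,90:390],(800,533),interpolation=2))
E
```

```text
[ 0.45314879 -0.27808462  0.24975616] [ 1.79961512e+02 -4.70154498e-03  1.73606037e+02] [ 0.52163529  0.66254302 -4.13444501] 34.4333
```

View pics/w3.png

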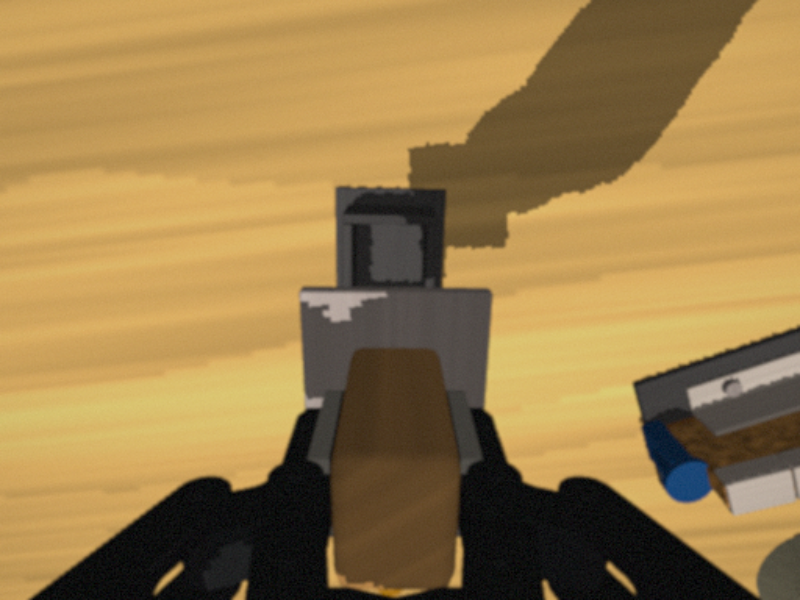

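View pics/s3.png

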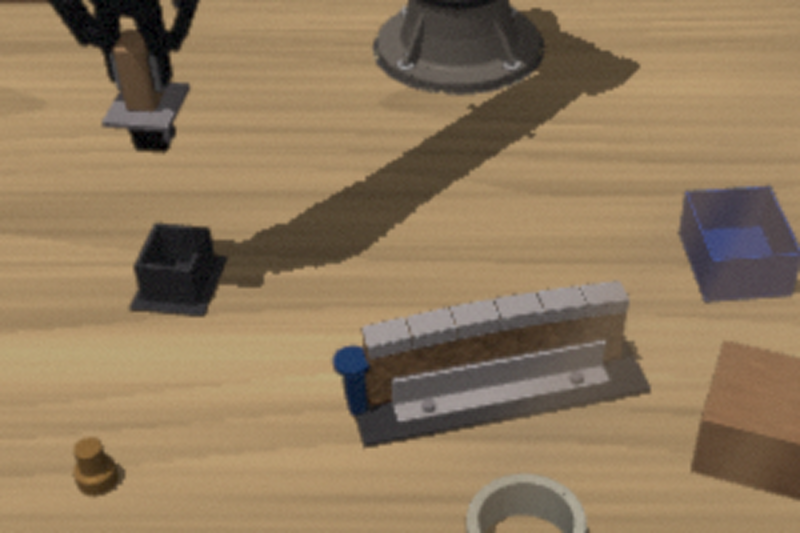

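The roller sits in the jaws exactly as it did before rolling (plate edge at row 289, columns 302–490), the capping is even and the holder is empty. I'll lower it guarded, release and retreat.

```bash
python3 - <<'E'
from h import *
g=np.load("grasp.npy"); O=[180,0,173.49]
print(robot.line_to([g[0],g[1],.15],O,velocity=.1)); robot.pause(.2)
h=robot.line_to([g[0],g[1],.096],O,velocity=.04,f_stop=8)
print(h,robot.current_tool_pos(),robot.current_contact_force())
if not h:
    h=robot.line_to([g[0],g[1],.0865],O,velocity=.01,f_stop=5)
    p=robot.current_tool_pos(); print(h,p,robot.current_contact_force())
    if abs(p[2]-.0884)<.002:
        fingers.gripper_to(1.0); robot.pause(.3)
        robot.line_to([g[0],g[1],.25],O,velocity=.12)
        T=wristT(); im=vision.grab_frame("wrist")[:,:,::-1]; sc=vision.grab_frame("scene")[:,:,::-1]
        cv2.imwrite("pics/end.png",np.hstack([cv2.resize(im[80:280,150:350],(400,400)),cv2.resize(sc[100:240,110:250],(400,400))]))
print(robot.current_time_s())
E
```

```text
False
False [ 0.45253146 -0.27944682  0.09629543] [-0.33678974  0.16967357 -4.00624557]
True [ 0.45223034 -0.27923574  0.08839532] [0.22500434 0.25697313 5.27856886]
40.575
```

View pics/end.png

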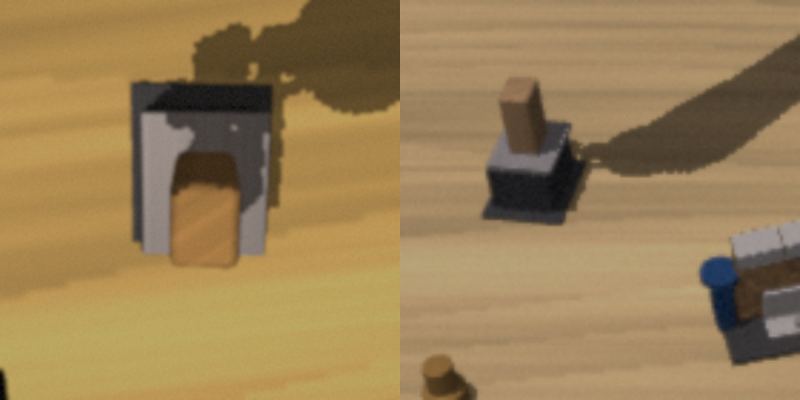

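The roller stands upright and seated in its holder: the handle top is at (205,225) in the left panel and the plate rests flat on the rim.

```bash
python3 -c "
from station import workorder
print(workorder.close_job())"
```

```text
the job is handed in; nothing more can be done
None
```

I rolled all six capping sections home, starting from the stop-post end, with measured force no higher than about 17 N. The roller is back upright in its holder, nothing else was moved, and the job was handed in at about 41 s.

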